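# Unfold the display hook and hang the glass tile

### The arm

A 6-joint arm with a two-finger parallel gripper is mounted at the origin on the work surface. World frame = base frame: x ahead of the robot, y to its left, z up, the work surface at z = 0. Lengths are in m, angles in degrees, forces in N, time in s.
With the tool pointing down it reaches from about 0.4 to 0.825 m from the base axis. Payload 7 kg.
Tool frame: the origin (TCP) lies at the very end of the fingers, on their centre line; the grasp point (between the pads) lies 19 mm behind it; z points along the fingers, y is the line along which they close (so a half turn about z gives the same grasp; the last joint's range is limited). The gripper opens to 88 mm and grips with 3 to 60 N. Pads are 19 mm wide; open, the fingers measure 130 mm over their backs; the gripper's body (78 mm by 193 mm) begins 47 mm behind the grasp point.
Start: joints at [83.6, 20.546, 0.682, 0, -70.136, -16.507], TCP at [0.263, 0.622, 0.227] pointing down, gripper open.
Joint ranges: [-176.03, 176.03], [-82.01, 121.73], [-58.28, 71.71], [-173.87, 95.51], [-174.79, -0.11], [-173.66, 173.66]. Speed limits (degrees/s): [136.94, 136.94, 172.46, 180, 180, 180].

### API

Orientations are given as [roll, pitch, yaw] about the fixed x, y, z axes, in that order (R = Rz(yaw) Ry(pitch) Rx(roll)).
In Python, from plant import r gives the robot as it stands. The module is installed in compiled form; this text tells all that it offers.
- The arm moves only by the tool jog_arm, never from a script. Its arguments are lists of equal length, an entry for each row: "travel": the shift along the tool's x, y, z each as a share of 50 cm, from -1 to 1, a list of three; "dr": the turn, a rotation vector about the tool's x, y, z each as a share of 360 degrees, from -1 to 1, a list of three; "claw": the opening, from 0 (shut) to 1 (fully open). A call has exactly 10 rows; each row is the pose to reach, as a shift and turn from the pose commanded when the call began, along the tool's axes at that moment, turning the shorter way round; what a row does not reach only later rows make up. A row lasts 1/8 s, in which the tool goes at most 62.5 mm and 10.7 degrees, less where a joint would pass 70% of its speed; a pose out of reach is approached as far as the arm can. A call with a number of a shift or a turn outside -1 to 1 is refused whole. A call with a gripper value outside its range is refused whole. The fingers move at their own pace and stop on an object; "newtons" is the grip in N (left out, the last holds). Time passes only in rows, so rows that repeat a pose let the fingers close, or fill a call up. It gives the time, the measured TCP pose, the force, the opening and the grip force at its end, in the units of the state.
- r.get_state(): the state, without advancing time (a new reading comes with each control period).
- r.capture(name): name is "scene" or "top"; returns a dict with "pixels" (420x560x3 uint8, red, green, blue), "range_z" (420x560 float32, m along the optical axis (not along the pixel's ray), 0 where there is no reading), "fx", "fy", "cx", "cy" (pixels), "position" and "attitude" of the camera in the world. Camera axes: x right, y up, looking along -z (the intrinsics and any distortion apply to the point x, -y, -z); pixel columns grow to the right and rows downward; lengths in m; the calibration is good to about 2 mm. A picture is of the moment at which its call begins.
- r.close_job(): hands the job in; it is judged then, once.
Trained networks look in the newest picture that a camera, given by its name, has taken for a name from the list of things; names that differ only in an ending like _2 or _b are one class to them, and where a whole thing is asked for, a point or a joint stands for the part that bears it (a point fixed in the world has none). Each returns a list of dicts, best first, with "conf" (0 to 1); they miss things now and then, are a little off and sometimes report something else, mostly with a low value. They report only what shows in the picture. A call takes as long as a camera call. They do not tell look-alikes from the thing itself.
- r.boxes_of(name, camera): "extent" ([left, top, right, bottom] in pixels, round what is visible of it).
- r.regions_of(name, camera): "pixels" (420x560 bool, what is visible of it) and "extent" ([left, top, right, bottom] in pixels, round what is visible of it).
- r.tip_of(name, camera): "at" ([column, row] in pixels: a listed point, or the origin of a listed thing).
The state is a dict: "time_s": time; "joints": joint angles; "qd": joint speeds; "joint_torque": joint torques, N m; "tcp_pos": TCP position; "eef_rot": TCP orientation; "contact_force": force on the tool from outside, world axes, zero at the start; "moment": the same for the moment, N m; "gripper_width": finger opening in m; "gripper_force": force on a finger pad.
Only numpy, scipy, OpenCV 4.12 (cv2) and the standard library are available. Lean on these libraries where they do the work, as an engineer would, in place of code of your own. Each camera call takes 0.05 s, during which the arm holds its last target. There are 200 camera calls.

### The job

Swing the folded hook on the display board fully out, pushing with the fingers rather than pinching it, and press it against its stop with about 10 N for half a second to set it. Then take the green glass tile out of the rack, hang it on the hook by its slot, slide it back along the arm and press it home against the black rubber collar, again with about 10 N for half a second, and let go, leaving it hanging there with the hook fully out. Never press the hook, or the tile on the hook, with more than 20 N, and leave the other glassware where it is.

Things in the scene. Friction and masses are not known exactly. Their poses are not given: they have to be found in the camera images.
- board: Upright plywood display board, 260 wide, 206 high, 18 thick, fixed to the table on a low steel foot. Origin: middle of the front face's lower edge, on the table (z 0). The front face looks along the board's own -x; own y runs along the board, z up. The hook is on the front face just under the top edge.
- hook_pivot (a point): On the upright pivot axis (knuckle 18 diameter) of the steel folding hook, at the height of the arm's axis, 200 above the table, 16 in front of the board. The frame turns with the hook: z up, the arm (bar of 8 diameter) runs along its own +y for 105, with a black rubber collar (16 diameter, 6 long) whose outer face is at y = 45. Folded, its y is the board's y to within 0.6 rad.
- hook_post (a point): Red upright post, 10 diameter, at the arm's end, 105 from the pivot: point 20 above the arm's axis; its top is 30 above that axis, 24 above the board. Folded, it is 16 to 76 in front of the board. Swinging out (counter-clockwise from above) takes about 3 N here (0.3 N m dry friction; it stays where left) up to an adjustable rigid stop, set anywhere within 0.25 rad of square to the board; feel for it.
- green_grip (a point): Centre of the dark wooden grip block of the green tile (12 thick along own x, 36 wide along own y, 48 high), 148 above the tile's underside. Below the grip two brass straps 18 apart leave an upright slot 18 wide and 44 high, open through along own x; below that is the green glass, 80 x 80 x 8 thick. Whole tile 172 high, about 240 g; it is alike front and back.
- green_eye (a point): Middle of the slot's upper edge (underside of the grip block) of the green tile, 24 below point green_grip, same axes. Hanging, this edge rests on the hook's arm (4 above the arm's axis). The grip block (12 thick) is what meets the collar: against it this point is about 51 from the pivot axis.
- rack: Wooden rack, 160 x 110, fixed to the table. Origin: centre of its underside; two slots 80 apart along own x (at x = -40 and +40), each holding one tile upright, with its thickness along the rack's x; slot floor 12, slot walls 37 above the table.
- amber_tile: Amber tile of the same make, in the other slot of the rack; origin at the centre of its underside. To be left alone.
- bowl: Clear glass bowl, 180 across, 60 high; leave alone.
- plates: Stack of amber glass plates, 132 across, 45 high; leave alone.
- tumbler0: Clear tumbler, 68 across, 85 high; leave alone.
- tumbler1: Clear tumbler, 68 across, 85 high; leave alone.
- green_cup: Low green glass cup, 72 across, 62 high; leave alone.
- candlestick: Blue glass candlestick, 70 across, 75 high; leave alone.
Not all that is in view belongs to the job. What is shaped like the part that bears green_grip but purple is not meant.

How it is judged:
By the outcome, as a careful person would: the job done as asked, in the order asked, and still so for the second after the job is handed in, with the robot touching nothing.
It also fails if it takes over 72 s, if anything falls off the work surface, if the arm or the gripper's body presses on something with over 40 N, if the wrist force passes 120 N, or if a joint passes its speed limit or range.

## Working session

There is one attempt and no reset: what is moved stays moved. The work goes in short steps, Python scripts to look and compute and a tool call to move; the robot and the scene stay as the last step left them, time stands still between calls to the robot, and variables do not carry over. Pictures are saved under pics/ and viewed, at most 10 in all, crops included, and the job is handed in when it is done.

Besides the shell and the picture viewer there is one more tool, called by a JSON object that holds its "fn" and its "kwargs", one argument or row to a line. jog_arm: Moves the arm, as the interface text tells. Its arguments: {"type":"object","properties":{"travel":{"type":"array"},"dr":{"type":"array"},"claw":{"type":"array"},"newtons":{"type":"number"}},"required":["travel","dr","claw"]}

```bash
mkdir -p pics; cat > h.py <<'E'
import numpy as np, cv2
from scipy.spatial.transform import Rotation as R
from plant import r
def Rc(c):
    a=np.array(c["attitude"],float)
    if a.shape==(3,3): return a
    return R.from_euler('xyz',a,degrees=True).as_matrix()
def pts(c,u,v,z=None):
    u=np.atleast_1d(u).astype(float);v=np.atleast_1d(v).astype(float)
    if z is None: z=c["range_z"][v.round().astype(int).clip(0,419),u.round().astype(int).clip(0,559)]
    p=np.stack([(u-c["cx"])/c["fx"]*z,-(v-c["cy"])/c["fy"]*z,-z*np.ones_like(u)],1)
    return p@Rc(c).T+np.array(c["position"])
def at_height(c,u,v,h):
    p=pts(c,u,v,1.0)[0];o=np.array(c["position"]);d=p-o
    return o+d*(h-o[2])/d[2]
E
cat > a.py <<'E'
from h import *
for n in ("scene","top"):
    c=r.capture(n); cv2.imwrite(f"pics/{n}0.png",c["pixels"][:,:,::-1])
    print(n,{k:c[k] for k in c if k not in("pixels","range_z")})
    for t,hh in (("board",0),("hook_pivot",.2),("hook_post",.22),("green_grip",.16),("green_eye",.136),("rack",0),("amber_tile",.012)):
        for d in r.tip_of(t,n)[:3]:
            u,v=d["at"]; print(t,round(d["conf"],2),np.round([u,v]),"depth",pts(c,u,v)[0].round(3),"atH",at_height(c,u,v,hh).round(3))
print(r.get_state())
E
python3 a.py
```

```text
scene {'fx': 401.8080796197816, 'fy': 401.8080796197816, 'cx': 277.71279024608714, 'cy': 217.76674574353396, 'position': array([0.85049868, 0.47706287, 1.08018255]), 'attitude': array([3.29633690e+01, 7.10349019e-02, 1.53003238e+02])}
board 0.56 [365. 292.] depth [0.43  0.195 0.011] atH [0.426 0.192 0.   ]
hook_pivot 0.58 [393. 277.] depth [0.43  0.247 0.212] atH [0.424 0.244 0.2  ]
hook_pivot 0.39 [250. 322.] depth [0.763 0.149 0.081] atH [0.773 0.188 0.2  ]
hook_post 0.78 [353. 261.] depth [0.494 0.172 0.22 ] atH [0.494 0.172 0.22 ]
green_grip 0.94 [315. 210.] depth [ 0.469 -0.041  0.141] atH [ 0.477 -0.03   0.16 ]
green_grip 0.91 [254. 149.] depth [ 0.526 -0.323  0.148] atH [ 0.53  -0.313  0.16 ]
green_grip 0.77 [271. 177.] depth [ 0.536 -0.187  0.165] atH [ 0.534 -0.19   0.16 ]
green_eye 0.65 [309. 218.] depth [ 0.49  -0.039  0.119] atH [ 0.496 -0.03   0.136]
green_eye 0.64 [270. 185.] depth [ 0.532 -0.199  0.109] atH [ 0.541 -0.181  0.136]
rack 0.7 [282. 204.] depth [ 0.501 -0.185  0.009] atH [ 0.498 -0.19   0.   ]
amber_tile 0.7 [294. 196.] depth [ 0.459 -0.176  0.035] atH [ 0.
[... 1361 characters left out ...]
.187  0.012]
{'time_s': 0.8, 'joints': array([ 8.36001831e+01,  2.05435366e+01,  6.83091214e-01,  4.74445046e-05,
       -7.01355359e+01, -1.65067321e+01]), 'qd': array([ 0.026864  , -0.02064278,  0.07727503,  0.03041302,  0.08034691,
        0.07831963]), 'joint_torque': array([ 6.19071270e-04, -5.82288980e+01,  2.93270087e+01,  7.00152129e+00,
        1.24516909e-02, -2.20347687e-05]), 'tcp_pos': array([0.26274188, 0.62175374, 0.2266019 ]), 'eef_rot': array([-1.79996134e+02,  1.09905248e-03, -2.29065328e+01]), 'contact_force': array([ 0.44120022,  0.00390203, -0.17115604]), 'moment': array([-0.02385316,  0.01240319, -0.01438784]), 'gripper_force': 0.0, 'gripper_width': 0.08783336023103455}
```

View pics/scene0.png

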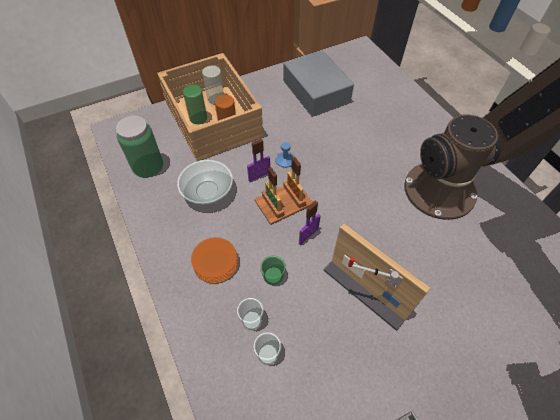

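View pics/top0.png

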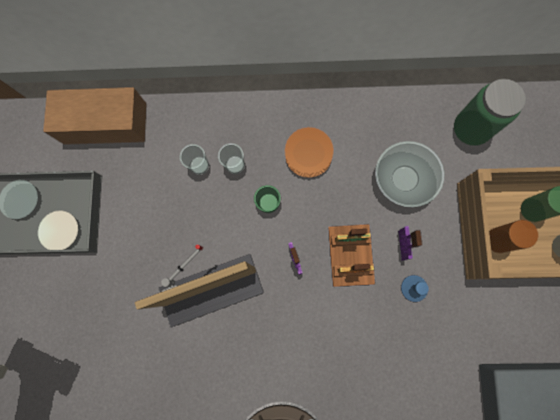

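The scene picture shows the folded hook with its red post at about (353,262) and its pivot at (393,277). The rack is at (284,198). There are three green_grip candidates in the top view: a purple piece at (295,258), a purple piece at (408,240), and the green tile in the rack's far slot at (352,236). The rack one fits, because it stands in the rack opposite the amber tile at (352,270). I'll confirm it with a crop.

```bash
cat > b.py <<'E'
from h import *
c=r.capture("top")
im=c["pixels"][:,:,::-1]
A=cv2.resize(im[215:300,280:430],None,fx=4,fy=4,interpolation=cv2.INTER_CUBIC)
s=r.capture("scene"); B=cv2.resize(s["pixels"][130:250,240:330,::-1],(255,340),interpolation=cv2.INTER_CUBIC)
cv2.imwrite("pics/crop.png",cv2.resize(np.hstack([A,B[:A.shape[0]]]),None,fx=.9,fy=.9))
V,U=np.mgrid[0:420,0:560]
def cloud(c):
    P=pts(c,U.ravel(),V.ravel()); return P,c["pixels"].reshape(-1,3).astype(int),(c["range_z"].ravel()>0)
def box(P,lab):
    q=P[:,:2].astype(np.float32); m=cv2.minAreaRect(q); b=cv2.boxPoints(m)
    print(lab,len(q),"centre",np.round(m[0],3),"size",np.round(m[1],3),"ang",round(m[2],1),"zmed",np.median(P[:,2]).round(3)); 
for n,c in(("top",c),("scene",s)):
    P,C,ok=cloud(c)
    x,y,z=P.T
    m=ok&(abs(z-.206)<.008)&(x>.3)&(x<.55)&(y>.0)&(y<.34)&(C[:,0]>C[:,2]+40)&~((C[:,0]>150)&(C[:,1]<70))
    box(P[m],n+" boardtop")
    red=(C[:,0]>130)&(C[:,1]<70)&(C[:,2]<70)&(x>.42)&(x<.6)&(y>.1)&(y<.25)&(z>.15)
    if red.sum()>2: box(P[red],n+" post")
    dark=(C.max(1)<110)
    m=ok&(z>.14)&(z<.2)&(x>.48)&(x<.58)&(y<-.12)&(y>-.24); box(P[m],n+" greengrip"); print(np.percentile(z[m],[5,50,95]).round(3))
    m=ok&(z>.165)&(z<.2)&(x>.48)&(x<.58)&(y<-.12)&(y>-.24); box(P[m],n+" greentop")
    m=ok&(z>.14)&(z<.2)&(x>.4)&(x<.48)&(y<-.12)&(y>-.26); box(P[m],n+" ambergrip")
    m=ok&(z>.03)&(z<.042)&(x>.4)&(x<.58)&(y<-.1)&(y>-.28)&(C[:,0]>C[:,2]+25); box(P[m],n+" rack")
E
python3 b.py
```

```text
top boardtop 891 centre [0.414 0.185] size [0.017 0.258] ang 19.1 zmed 0.205
top post 11 centre [0.496 0.166] size [0.007 0.006] ang 51.8 zmed 0.229
top greengrip 126 centre [ 0.527 -0.192] size [0.012 0.036] ang 2.4 zmed 0.182
[0.146 0.182 0.185]
top greentop 99 centre [ 0.527 -0.192] size [0.012 0.036] ang 1.6 zmed 0.183
top ambergrip 109 centre [ 0.448 -0.195] size [0.012 0.035] ang 2.6 zmed 0.182
top rack 368 centre [ 0.487 -0.194] size [0.106 0.102] ang 2.2 zmed 0.036
scene boardtop 817 centre [0.447 0.197] size [0.086 0.258] ang 19.3 zmed 0.206
scene post 9 centre [0.497 0.168] size [0.007 0.005] ang 52.0 zmed 0.23
scene greengrip 122 centre [ 0.531 -0.19 ] size [0.013 0.038] ang 6.5 zmed 0.172
[0.142 0.172 0.187]
scene greentop 74 centre [ 0.531 -0.191] size [0.013 0.037] ang 6.8 zmed 0.182
scene ambergrip 124 centre [ 0.451 -0.195] size [0.013 0.039] ang 4.7 zmed 0.17
scene rack 262 centre [ 0.491 -0.192] size [0.107 0.105] ang 3.6 zmed 0.037
```

View pics/crop.png

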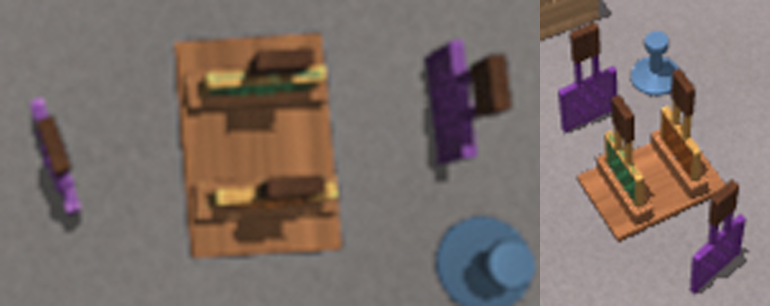

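Crop confirmed: the green tile stands in the rack's far slot, with its grip at about (285,60) in the crop. Both purple pieces stand outside the rack, and the amber tile is in the near slot.

Measured values:
- **Pivot:** about (.421,.2405)
- **Arm:** at -44°
- **Board normal:** at 19°

Next I'll plan the approach to the post.

```bash
cat > p.py <<'E'
import numpy as np
from scipy.spatial.transform import Rotation as R
def Ry(y): return R.from_euler('xyz',[180,0,y],degrees=True)
def plan(cur,rows):
    """cur=(x,y,z,yaw); rows the same; prints shares"""
    r0=Ry(cur[3])
    for q in rows:
        t=r0.inv().apply(np.array(q[:3])-np.array(cur[:3]))/.5
        w=(r0.inv()*Ry(q[3])).as_rotvec()/(2*np.pi)
        print(t.round(4).tolist(),w.round(4).tolist())
piv=np.array([.421,.2405])
def push(a,rad=.105,off=.0145,z=.211):
    a_=np.radians(a); u=np.array([np.cos(a_),np.sin(a_)]); t=np.array([-u[1],u[0]])
    p=piv+rad*u-off*t
    return (*p,z,a-90)
E
python3 -c "
from p import *
c=(.2627,.6218,.2266,-22.9)
q=push(-44.3,off=.038)
print(q)
plan(c,[(.2627,.6218,.31,-22.9),(*q[:2],.31,q[3]),q])"
```

```text
(np.float64(0.46960795619251405), np.float64(0.13997007114900242), 0.211, -134.3)
[0.0, 0.0, -0.1668] [0.0, 0.0, 0.0]
[0.7562, 0.7267, -0.1668] [-0.0, -0.0, 0.3094]
[0.7562, 0.7267, 0.0312] [-0.0, -0.0, 0.3094]
```

{"fn": "jog_arm", "kwargs": {
  "travel": [
    [0,0,-0.1668],
    [0.12,0.12,-0.1668],
    [0.7562,0.7267,-0.1668],
    [0.7562,0.7267,-0.1668],
    [0.7562,0.7267,-0.1668],
    [0.7562,0.7267,-0.1668],
    [0.7562,0.7267,-0.1668],
    [0.7562,0.7267,-0.1668],
    [0.7562,0.7267,-0.1668],
    [0.7562,0.7267,-0.1668]
  ],
  "dr": [
    [0,0,0],
    [0,0,0.3094],
    [0,0,0.3094],
    [0,0,0.3094],
    [0,0,0.3094],
    [0,0,0.3094],
    [0,0,0.3094],
    [0,0,0.3094],
    [0,0,0.3094],
    [0,0,0.3094]
  ],
  "claw": [0,0,0,0,0,0,0,0,0,0],
  "newtons": 20
}}

```text
time_s: 2.15
tcp_pos: [0.4702, 0.1372, 0.3104]
eef_rot: [-180.0, 0.0, -120.1]
contact_force: [0.5, 1.2, -0.1]
gripper_width: 0.001
gripper_force: 0.0
```

```bash
python3 -c "
from h import *
from p import *
s=r.get_state();c=(*s['tcp_pos'],s['eef_rot'][2]);print(c,s['joints'].round(1),s['gripper_force'])
q=push(-44.3,off=.038)
plan(c,[(*q[:2],.31,q[3]),q])"
```

```text
(np.float64(0.4701867577263884), np.float64(0.13717025212367245), np.float64(0.31043053659365516), np.float64(-120.0823163768301)) [ 39.3   0.  -13.9   0.  -76.  -69.4] 0.0
[-0.0043, 0.0038, 0.0009] [0.0, -0.0, 0.0395]
[-0.0043, 0.0038, 0.1989] [0.0, -0.0, 0.0395]
```

{"fn": "jog_arm", "kwargs": {
  "travel": [
    [0,0.004,0],
    [0,0.004,0],
    [0,0.004,0.1],
    [0,0.004,0.199],
    [0,0.004,0.199],
    [0,0.004,0.199],
    [0,0.004,0.199],
    [0,0.004,0.199],
    [0,0.004,0.199],
    [0,0.004,0.199]
  ],
  "dr": [
    [0,0,0.0395],
    [0,0,0.0395],
    [0,0,0.0395],
    [0,0,0.0395],
    [0,0,0.0395],
    [0,0,0.0395],
    [0,0,0.0395],
    [0,0,0.0395],
    [0,0,0.0395],
    [0,0,0.0395]
  ],
  "claw": [0,0,0,0,0,0,0,0,0,0]
}}

```text
time_s: 3.4
tcp_pos: [0.4679, 0.1409, 0.2107]
eef_rot: [-180.0, 0.0, -133.8]
contact_force: [-0.4, -0.9, 0.3]
gripper_width: 0.0003
gripper_force: 0.0
```

```bash
python3 -c "
from h import *
from p import *
s=r.get_state();c=(*s['tcp_pos'],s['eef_rot'][2]);print(np.round(c,4),s['contact_force'])
plan(c,[push(a) for a in np.linspace(-44.3,0,10)])
q=push(0); print('2',q);plan(q,[push(a) for a in (2,4,6,8,10,12,14,16,18,20)])"
```

```text
[   0.4679    0.1409    0.2107 -133.812 ] [-0.39891666 -0.88644909  0.32703805]
[-0.048, -0.0041, -0.0005] [0.0, -0.0, 0.0014]
[-0.0661, -0.006, -0.0005] [0.0, 0.0, -0.0123]
[-0.0843, -0.0063, -0.0005] [-0.0, 0.0, -0.026]
[-0.1025, -0.0051, -0.0005] [0.0, 0.0, -0.0397]
[-0.1205, -0.0022, -0.0005] [0.0, 0.0, -0.0533]
[-0.1382, 0.0021, -0.0005] [-0.0, 0.0, -0.067]
[-0.1554, 0.0079, -0.0005] [0.0, 0.0, -0.0807]
[-0.1721, 0.0152, -0.0005] [-0.0, 0.0, -0.0944]
[-0.1881, 0.0239, -0.0005] [-0.0, 0.0, -0.108]
[-0.2033, 0.034, -0.0005] [0.0, 0.0, -0.1217]
2 (np.float64(0.526), np.float64(0.22599999999999998), 0.211, -90)
[-0.0073, -0.0009, -0.0] [0.0, 0.0, -0.0056]
[-0.0147, -0.0015, -0.0] [0.0, 0.0, -0.0111]
[-0.0221, -0.0019, -0.0] [0.0, 0.0, -0.0167]
[-0.0295, -0.002, -0.0] [-0.0, 0.0, -0.0222]
[-0.0369, -0.0018, -0.0] [0.0, 0.0, -0.0278]
[-0.0443, -0.0014, -0.0] [0.0, 0.0, -0.0333]
[-0.0517, -0.0008, -0.0] [0.0, 0.0, -0.0389]
[-0.059, 0.0001, 0.0] [-0.0, 0.0, -0.0444]
[-0.0663, 0.0013, 0.0] [0.0, 0.0, -0.05]
[-0.0736, 0.0027, 0.0] [0.0, 0.0, -0.0556]
```

{"fn": "jog_arm", "kwargs": {
  "travel": [
    [-0.02,-0.003,0],
    [-0.037,-0.004,0],
    [-0.048,-0.004,0],
    [-0.0661,-0.006,0],
    [-0.0843,-0.006,0],
    [-0.1025,-0.005,0],
    [-0.1205,-0.002,0],
    [-0.1382,0.002,0],
    [-0.1554,0.008,0],
    [-0.165,0.012,0]
  ],
  "dr": [
    [0,0,0],
    [0,0,0],
    [0,0,0],
    [0,0,-0.0123],
    [0,0,-0.026],
    [0,0,-0.0397],
    [0,0,-0.0533],
    [0,0,-0.067],
    [0,0,-0.0807],
    [0,0,-0.0885]
  ],
  "claw": [0,0,0,0,0,0,0,0,0,0]
}}

```text
time_s: 4.65
tcp_pos: [0.521, 0.2042, 0.2101]
eef_rot: [180.0, -0.1, -101.8]
contact_force: [1.2, -2.8, 1.0]
gripper_width: 0.0003
gripper_force: 1.5
```

```bash
cat > c.py <<'E'
from h import *
from p import *
c=r.capture("top"); s=r.get_state(); print(s['tcp_pos'].round(4),s['eef_rot'].round(2),s['contact_force'].round(2),s['time_s'])
V,U=np.mgrid[0:420,0:560]; P=pts(c,U.ravel(),V.ravel()); C=c["pixels"].reshape(-1,3).astype(int)
x,y,z=P.T
m=(C[:,0]>130)&(C[:,1]<70)&(C[:,2]<70)&(x>.42)&(x<.6)&(y>.1)&(y<.4)&(z>.15)
print(m.sum(),np.median(P[m],0).round(4)); d=np.median(P[m],0)[:2]-piv; print("angle",np.degrees(np.arctan2(d[1],d[0])),np.hypot(*d))
E
python3 c.py
```

```text
[0.5212 0.2047 0.2101] [ 1.7999e+02 -9.0000e-02 -1.0172e+02] [ 1.79 -2.01  0.06] 4.7
0 [nan nan nan]
angle nan nan
  return _methods._mean(a, axis=axis, dtype=dtype,
  ret = um.true_divide(
```

```bash
python3 -c "
from p import *
c=(.5210,.2046,.2103,-101.8)
print(push(-11.8))
plan(c,[push(a) for a in (-9,-6,-3,0,2)]); print('ret')
plan(c,[push(2,off=.03)]); plan(c,[push(2,off=.03,z=.26)])
import numpy as np
# new pose: post at arm 2deg + tangent: finger inner face contact
"
```

```text
(np.float64(0.520815883068271), np.float64(0.20483433741956755), 0.211, -101.8)
[-0.0107, -0.0007, -0.0014] [0.0, 0.0, -0.0078]
[-0.0218, -0.0014, -0.0014] [0.0, 0.0, -0.0161]
[-0.0329, -0.0015, -0.0014] [0.0, 0.0, -0.0244]
[-0.0439, -0.001, -0.0014] [0.0, 0.0, -0.0328]
[-0.0513, -0.0004, -0.0014] [0.0, 0.0, -0.0383]
ret
[-0.0212, -0.0078, -0.0014] [0.0, 0.0, -0.0383]
[-0.0212, -0.0078, -0.0994] [0.0, 0.0, -0.0383]
```

{"fn": "jog_arm", "kwargs": {
  "travel": [
    [-0.0107,-0.0007,0],
    [-0.0218,-0.0014,0],
    [-0.0329,-0.0015,0],
    [-0.0439,-0.001,0],
    [-0.0513,0,0],
    [-0.0513,0,0],
    [-0.0212,-0.0078,0],
    [-0.0212,-0.0078,-0.05],
    [-0.0212,-0.0078,-0.1],
    [-0.0212,-0.0078,-0.1]
  ],
  "dr": [
    [0,0,-0.0078],
    [0,0,-0.0161],
    [0,0,-0.0244],
    [0,0,-0.0328],
    [0,0,-0.0383],
    [0,0,-0.0383],
    [0,0,-0.0383],
    [0,0,-0.0383],
    [0,0,-0.0383],
    [0,0,-0.0383]
  ],
  "claw": [0,0,0,0,0,0,0,0,0,0]
}}

```text
time_s: 5.95
tcp_pos: [0.5273, 0.214, 0.2626]
eef_rot: [-179.8, 0.1, -88.2]
contact_force: [0.5, 0.2, -0.7]
gripper_width: 0.0007
gripper_force: 0.0
```

```bash
cat >> c.py <<'E'
c0=(*s['tcp_pos'],s['eef_rot'][2])
def claw(a,yaw,gap,z):  # tool y along tangent; TCP so post sits `gap` from centre toward -tangent
    a_=np.radians(a);u=np.array([np.cos(a_),np.sin(a_)]);t=np.array([-u[1],u[0]])
    b=np.radians(yaw+180); tt=np.array([-np.sin(b),np.cos(b)])
    return (*(piv+.105*u+gap*tt),z,yaw)
plan(c0,[claw(2,-165,.030,.27),claw(2,-165,.030,.211)])
print(claw(2,-165,.03,.211))
E
python3 c.py 2>&1 | grep -v Warn
```

```text
return _methods._mean(a, axis=axis, dtype=dtype,
  ret = um.true_divide(
[0.5266 0.2138 0.2612] [-1.7994e+02  1.0000e-01 -8.8210e+01] [-0.71 -0.17 -0.02] 6.0
0 [nan nan nan]
angle nan nan
[-0.1192, 0.0132, -0.0176] [0.0, -0.0, 0.2133]
[-0.1192, 0.0132, 0.1004] [0.0, -0.0, 0.2133]
(np.float64(0.5181714654839294), np.float64(0.27314222194243465), 0.211, -165)
```

{"fn": "jog_arm", "kwargs": {
  "travel": [
    [-0.12,0.013,-0.017],
    [-0.12,0.013,-0.017],
    [-0.12,0.013,-0.017],
    [-0.12,0.013,-0.017],
    [-0.12,0.013,-0.017],
    [-0.12,0.013,-0.017],
    [-0.12,0.013,-0.017],
    [-0.12,0.013,-0.017],
    [-0.12,0.013,0.04],
    [-0.12,0.013,0.1]
  ],
  "dr": [
    [0,0,0.2133],
    [0,0,0.2133],
    [0,0,0.2133],
    [0,0,0.2133],
    [0,0,0.2133],
    [0,0,0.2133],
    [0,0,0.2133],
    [0,0,0.2133],
    [0,0,0.2133],
    [0,0,0.2133]
  ],
  "claw": [1,1,1,1,1,1,1,1,1,1],
  "newtons": 5
}}

```text
time_s: 7.25
tcp_pos: [0.5181, 0.2737, 0.2096]
eef_rot: [180.0, 0.0, -164.8]
contact_force: [-0.9, 0.4, -0.3]
gripper_width: 0.087
gripper_force: 0.0
```

```bash
cat > d.py <<'E'
import sys
from h import *
k=sys.argv[1]
a,b=r.capture("top"),r.capture("scene"); s=r.get_state()
print(s['tcp_pos'].round(4),s['eef_rot'].round(2),s['contact_force'].round(2),s['time_s'])
A=cv2.resize(a["pixels"][190:310,120:280,::-1],(400,300),interpolation=cv2.INTER_CUBIC)
B=cv2.resize(b["pixels"][200:320,300:460,::-1],(400,300),interpolation=cv2.INTER_CUBIC)
cv2.imwrite(f"pics/{k}.png",np.hstack([A,B]))
E
python3 d.py d1
```

```text
[0.5163 0.2723 0.2067] [-179.87   -0.35 -164.82] [ 0.53 -0.49 -0.08] 7.35
```

View pics/d1.png

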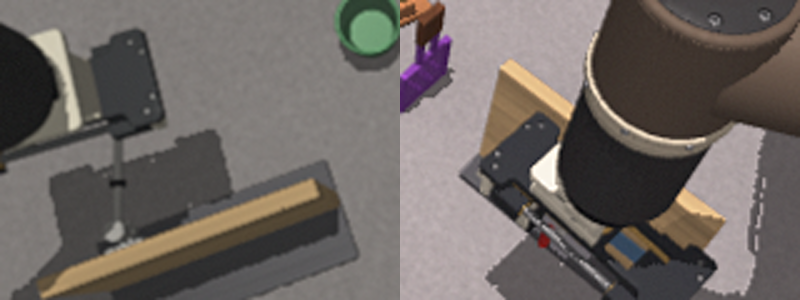

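The post sits between the open fingers at right-hand crop pixel (543,240), and the arm is visible at (118,180) in the left crop. I'll push it with one finger by closing gently, so the force stays limited.

{"fn": "jog_arm", "kwargs": {
  "travel": [
    [0,0,-0.01],
    [0,0,-0.01],
    [0,0,-0.01],
    [0,0,-0.01],
    [0,0,-0.01],
    [0,0,-0.01],
    [0,0,-0.01],
    [0,0,-0.01],
    [0,0,-0.01],
    [0,0,-0.01]
  ],
  "dr": [
    [0,0,0],
    [0,0,0],
    [0,0,0],
    [0,0,0],
    [0,0,0],
    [0,0,0],
    [0,0,0],
    [0,0,0],
    [0,0,0],
    [0,0,0]
  ],
  "claw": [0.95,0.9,0.86,0.82,0.78,0.75,0.72,0.69,0.66,0.64],
  "newtons": 5
}}

```text
time_s: 8.6
tcp_pos: [0.5183, 0.2739, 0.2155]
eef_rot: [180.0, 0.0, -165.0]
contact_force: [3.5, -2.9, 1.3]
gripper_width: 0.0563
gripper_force: 1.7
```

```bash
python3 d.py d2; python3 c.py 2>/dev/null | tail -5
```

```text
[0.5183 0.2739 0.2155] [ 1.8000e+02  1.0000e-02 -1.6495e+02] [ 2.4  -2.48  0.38] 8.7
0 [nan nan nan]
angle nan nan
[0.0006, -0.0014, -0.1091] [0.0, -0.0, 0.0001]
[0.0006, -0.0014, 0.0089] [0.0, -0.0, 0.0001]
(np.float64(0.5181714654839294), np.float64(0.27314222194243465), 0.211, -165)
```

{"fn": "jog_arm", "kwargs": {
  "travel": [
    [0,0,0],
    [0,0,0],
    [0,0,0],
    [0,0,0],
    [0,0,0],
    [0,0,0],
    [0,0,0],
    [0,0,0],
    [0,0,0],
    [0,0,0]
  ],
  "dr": [
    [0,0,0],
    [0,0,0],
    [0,0,0],
    [0,0,0],
    [0,0,0],
    [0,0,0],
    [0,0,0],
    [0,0,0],
    [0,0,0],
    [0,0,0]
  ],
  "claw": [0.6,0.565,0.53,0.495,0.46,0.425,0.39,0.35,0.32,0.29],
  "newtons": 5
}}

```text
time_s: 10.0
tcp_pos: [0.5182, 0.2739, 0.2155]
eef_rot: [180.0, -0.0, -165.0]
contact_force: [3.5, -1.7, 0.3]
gripper_width: 0.0258
gripper_force: 1.5
```

{"fn": "jog_arm", "kwargs": {
  "travel": [
    [0,0.004,0],
    [0,0.02,0],
    [0,0.036,0],
    [0,0.05,0],
    [0,0.05,0],
    [0,0.05,0],
    [0,0.05,0],
    [0,0.05,0],
    [0,0.05,0],
    [0,0.05,0]
  ],
  "dr": [
    [0,0,0],
    [0,0,0],
    [0,0,0],
    [0,0,0],
    [0,0,0],
    [0,0,0],
    [0,0,0],
    [0,0,0],
    [0,0,0],
    [0,0,0]
  ],
  "claw": [0.4,0.6,0.8,0.88,0.86,0.83,0.79,0.76,0.73,0.7],
  "newtons": 5
}}

```text
time_s: 11.25
tcp_pos: [0.5118, 0.298, 0.2155]
eef_rot: [180.0, 0.0, -165.0]
contact_force: [-0.2, 0.4, -0.3]
gripper_width: 0.0619
gripper_force: 0.0
```

```bash
sed -e 's/"top"/"scene"/' c.py > cs.py; python3 cs.py 2>/dev/null | head -3; python3 d.py d3
```

```text
[0.5117 0.298  0.2155] [-180.     -0.   -164.96] [ 0.41  0.1  -0.86] 11.3
0 [nan nan nan]
angle nan nan
[0.5118 0.298  0.2155] [ 180.      0.   -164.95] [ 0.55 -0.06 -0.86] 11.4
```

View pics/d3.png

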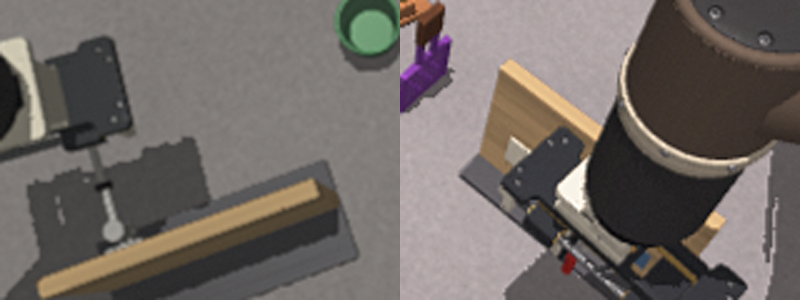

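The post shows at (568,262) in the right crop, and the arm is at about 14°. I'll keep closing.

{"fn": "jog_arm", "kwargs": {
  "travel": [
    [0,0,0],
    [0,0,0],
    [0,0,0],
    [0,0,0],
    [0,0,0],
    [0,0,0],
    [0,0,0],
    [0,0,0],
    [0,0,0],
    [0,0,0]
  ],
  "dr": [
    [0,0,0],
    [0,0,0],
    [0,0,0],
    [0,0,0],
    [0,0,0],
    [0,0,0],
    [0,0,0],
    [0,0,0],
    [0,0,0],
    [0,0,0]
  ],
  "claw": [0.67,0.64,0.61,0.58,0.55,0.52,0.49,0.46,0.43,0.4],
  "newtons": 5
}}

```text
time_s: 12.65
tcp_pos: [0.5115, 0.2979, 0.2153]
eef_rot: [-180.0, -0.0, -165.0]
contact_force: [-2.0, -3.7, 0.5]
gripper_width: 0.0361
gripper_force: 1.6
```

{"fn": "jog_arm", "kwargs": {
  "travel": [
    [0,0,0],
    [0,0,0],
    [0,0,0],
    [0,0,0],
    [0,0,0],
    [0,0,0],
    [0,0,0],
    [0,0,0],
    [0,0,0],
    [0,0,0]
  ],
  "dr": [
    [0,0,0],
    [0,0,0],
    [0,0,0],
    [0,0,0],
    [0,0,0],
    [0,0,0],
    [0,0,0],
    [0,0,0],
    [0,0,0],
    [0,0,0]
  ],
  "claw": [0.38,0.36,0.34,0.32,0.3,0.29,0.28,0.27,0.26,0.25],
  "newtons": 5
}}

```text
time_s: 13.9
tcp_pos: [0.5117, 0.2976, 0.2154]
eef_rot: [-180.0, -0.0, -165.0]
contact_force: [-0.9, -4.9, -0.2]
gripper_width: 0.0223
gripper_force: 2.6
```

{"fn": "jog_arm", "kwargs": {
  "travel": [
    [0,0,0],
    [0,0,0],
    [0,0,0],
    [0,0,0],
    [0,0,0],
    [0,0,0],
    [0,0,0],
    [0,0,0],
    [0,0,0],
    [0,0,0]
  ],
  "dr": [
    [0,0,0],
    [0,0,0],
    [0,0,0],
    [0,0,0],
    [0,0,0],
    [0,0,0],
    [0,0,0],
    [0,0,0],
    [0,0,0],
    [0,0,0]
  ],
  "claw": [0.245,0.24,0.23,0.22,0.21,0.2,0.19,0.19,0.19,0.19],
  "newtons": 5
}}

```text
time_s: 15.15
tcp_pos: [0.5119, 0.2962, 0.2153]
eef_rot: [-179.8, -0.1, -165.0]
contact_force: [1.2, -10.2, -0.5]
gripper_width: 0.0166
gripper_force: 5.0
```

Stop found at about 30°, pressing at 10 N. I'll hold that, then open and lift.

{"fn": "jog_arm", "kwargs": {
  "travel": [
    [0,0,0],
    [0,0,0],
    [0,0,0],
    [0,0,0],
    [0,0,0],
    [0,0,0],
    [0,0,0],
    [0,0,0],
    [0,0,0],
    [0,0,0]
  ],
  "dr": [
    [0,0,0],
    [0,0,0],
    [0,0,0],
    [0,0,0],
    [0,0,0],
    [0,0,0],
    [0,0,0],
    [0,0,0],
    [0,0,0],
    [0,0,0]
  ],
  "claw": [0.19,0.19,0.19,0.19,0.19,0.19,0.19,0.19,0.19,0.19],
  "newtons": 5
}}

```text
time_s: 16.4
tcp_pos: [0.5119, 0.2962, 0.2153]
eef_rot: [-179.8, -0.1, -165.0]
contact_force: [0.9, -9.6, -0.3]
gripper_width: 0.0164
gripper_force: 5.0
```

{"fn": "jog_arm", "kwargs": {
  "travel": [
    [0,0,0],
    [0,0,0],
    [0,0,0],
    [0,0,0],
    [0,0,-0.1],
    [0,0,-0.2],
    [0,0,-0.2],
    [0,-0.1,-0.2],
    [0,-0.2,-0.2],
    [0,-0.3,-0.2]
  ],
  "dr": [
    [0,0,0],
    [0,0,0],
    [0,0,0],
    [0,0,0],
    [0,0,0],
    [0,0,0],
    [0,0,0],
    [0,0,0.032],
    [0,0,0.032],
    [0,0,0.032]
  ],
  "claw": [0.24,0.3,0.4,0.5,0.5,0.6,0.7,0.75,0.75,0.75]
}}

```text
time_s: 17.65
tcp_pos: [0.5509, 0.1522, 0.315]
eef_rot: [180.0, 0.0, -176.4]
contact_force: [0.5, 0.6, -0.2]
gripper_width: 0.0651
gripper_force: 0.0
```

```bash
cat > e.py <<'E'
from h import *
from p import *
s=r.get_state();c0=(*s['tcp_pos'],s['eef_rot'][2]);print(np.round(c0,4),s['contact_force'].round(2),s['joints'].round(1),s['time_s'])
g=(.529,-.191)
plan(c0,[(*g,.28,-176.5),(*g,.135,-176.5)])
E
python3 e.py; python3 c.py 2>/dev/null|head -3;python3 cs.py 2>/dev/null|head -3
```

```text
[ 5.509000e-01  1.522000e-01  3.150000e-01 -1.764348e+02] [ 0.49  0.59 -0.2 ] [  35.     8.2   -4.4   -0.   -77.4 -121.5] 17.65
[0.0863, -0.6823, 0.07] [0.0, -0.0, 0.0002]
[0.0863, -0.6823, 0.36] [0.0, -0.0, 0.0002]
[0.5515 0.1478 0.3153] [-179.94   -0.   -176.54] [ 0.04 -2.14  0.8 ] 17.7
10 [0.5125 0.2903 0.2291]
angle 28.57661528713448 0.10414094046402525
[0.5512 0.1498 0.3153] [-1.7999e+02  1.0000e-02 -1.7665e+02] [ 0.17 -0.13 -0.95] 17.75
15 [0.5164 0.2927 0.2289]
angle 28.693535433713578 0.10874213349047979
```

{"fn": "jog_arm", "kwargs": {
  "travel": [
    [0.086,-0.12,0.07],
    [0.086,-0.24,0.07],
    [0.086,-0.36,0.07],
    [0.086,-0.48,0.07],
    [0.086,-0.6,0.07],
    [0.086,-0.682,0.07],
    [0.086,-0.682,0.07],
    [0.086,-0.682,0.15],
    [0.086,-0.682,0.2],
    [0.086,-0.682,0.2]
  ],
  "dr": [
    [0,0,0],
    [0,0,0],
    [0,0,0],
    [0,0,0],
    [0,0,0],
    [0,0,0],
    [0,0,0],
    [0,0,0],
    [0,0,0],
    [0,0,0]
  ],
  "claw": [0.75,0.75,0.75,0.75,0.75,0.75,0.75,0.75,0.75,0.75]
}}

```text
time_s: 19.0
tcp_pos: [0.5277, -0.1887, 0.2135]
eef_rot: [180.0, -0.2, -176.4]
contact_force: [-0.8, 0.2, 1.0]
gripper_width: 0.0654
gripper_force: 0.0
```

```bash
python3 e.py; cat > f.py <<'E'
from h import *
k="g1"
a,b=r.capture("top"),r.capture("scene")
A=cv2.resize(a["pixels"][190:310,280:440,::-1],(400,300),interpolation=cv2.INTER_CUBIC)
B=cv2.resize(b["pixels"][120:240,220:380,::-1],(400,300),interpolation=cv2.INTER_CUBIC)
cv2.imwrite(f"pics/{k}.png",np.hstack([A,B]))
E
python3 f.py
```

```text
[   0.5277   -0.1887    0.2135 -176.4326] [-0.76  0.22  1.01] [  0.3  10.5 -14.9  -0.  -64.8 -86.7] 19.0
[-0.0023, -0.0047, -0.133] [0.0, -0.0, 0.0002]
[-0.0023, -0.0047, 0.157] [0.0, -0.0, 0.0002]
```

View pics/g1.png

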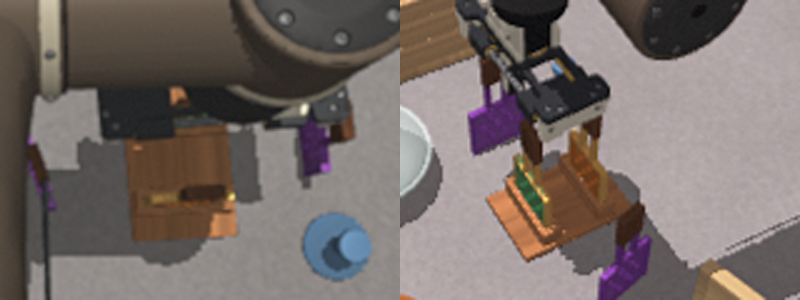

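The gripper hovers over the green tile, with its grip at about (533,148) in the right crop. I'll descend and grasp.

{"fn": "jog_arm", "kwargs": {
  "travel": [
    [0,-0.004,0.06],
    [0,-0.004,0.12],
    [0,-0.004,0.157],
    [0,-0.004,0.157],
    [0,-0.004,0.157],
    [0,-0.004,0.157],
    [0,-0.004,0.157],
    [0,-0.004,0.157],
    [0,-0.004,0.157],
    [0,-0.004,0.157]
  ],
  "dr": [
    [0,0,0],
    [0,0,0],
    [0,0,0],
    [0,0,0],
    [0,0,0],
    [0,0,0],
    [0,0,0],
    [0,0,0],
    [0,0,0],
    [0,0,0]
  ],
  "claw": [0.75,0.75,0.75,0.75,0.65,0.55,0.48,0.44,0.38,0.3],
  "newtons": 40
}}

```text
time_s: 20.35
tcp_pos: [0.5289, -0.1918, 0.1371]
eef_rot: [-180.0, 0.0, -176.5]
contact_force: [-0.7, 0.8, 0.9]
gripper_width: 0.0359
gripper_force: 40.0
```

```bash
python3 e.py
```

```text
[ 5.289000e-01 -1.918000e-01  1.371000e-01 -1.764679e+02] [-0.68  0.77  0.89] [ -0.   14.4 -20.7   0.  -54.9 -86.5] 20.35
[-0.0002, 0.0016, -0.2859] [0.0, -0.0, 0.0001]
[-0.0002, 0.0016, 0.0041] [0.0, -0.0, 0.0001]
```

Grip is good (35.9 mm wide, 40 N). I'll measure the arm's line now while the view of it is clear.

```bash
cat > l.py <<'E'
from h import *
from p import *
V,U=np.mgrid[0:420,0:560]
for n in("top","scene"):
    c=r.capture(n); P=pts(c,U.ravel(),V.ravel()); C=c["pixels"].reshape(-1,3).astype(int)
    post=np.array([.5138,.293]); d=P[:,:2]-piv; u=(post-piv)/np.linalg.norm(post-piv); s=d@u; l=d@np.array([-u[1],u[0]])
    m=(P[:,2]>.185)&(P[:,2]<.24)&(abs(l)<.02)&(s>-.012)&(s<.115)
    print(n,"u",np.degrees(np.arctan2(u[1],u[0])).round(2))
    for a in np.arange(-.01,.115,.01):
        k=m&(s>=a)&(s<a+.01)
        if k.sum(): print(round(a,3),k.sum(),"lat",(1e3*np.array([l[k].min(),l[k].mean(),l[k].max()])).round(1),"z",P[k,2].max().round(3),C[k].mean(0).round())
E
python3 l.py
```

```text
top u 29.5
-0.01 53 lat [-9.1 -2.4  6.5] z 0.214 [122. 121. 117.]
0.0 30 lat [-9.  -1.1  8.8] z 0.214 [155. 153. 147.]
0.01 16 lat [-3.8 -1.1  2.6] z 0.206 [155. 153. 147.]
0.02 16 lat [-4.4 -1.2  2.4] z 0.204 [154. 151. 146.]
0.03 22 lat [-8.8 -1.5  5.1] z 0.207 [131. 129. 125.]
0.04 20 lat [-7.9 -1.5  4.9] z 0.208 [81. 79. 77.]
0.05 16 lat [-4.8 -1.8  1.8] z 0.205 [153. 151. 145.]
0.06 15 lat [-4.9 -1.9  2. ] z 0.206 [153. 151. 145.]
0.07 18 lat [-5.2 -2.   3.1] z 0.206 [154. 151. 146.]
0.08 15 lat [-4.5 -1.4  3.6] z 0.205 [153. 150. 145.]
0.09 27 lat [-4.8 -1.8  3.2] z 0.231 [132. 118. 114.]
0.1 29 lat [-6.6 -3.5  2.1] z 0.232 [138.  58.  55.]
scene u 29.5
-0.01 30 lat [-8.2  4.8 19.4] z 0.215 [180. 171. 168.]
0.0 48 lat [-9.1 -0.8  8.2] z 0.216 [156. 149. 147.]
0.01 17 lat [-4.5 -0.9  2.7] z 0.215 [169. 162. 160.]
0.02 12 lat [-4.1 -0.5  2.9] z 0.208 [195. 186. 184.]
0.03 12 lat [-4.7 -1.2  2.4] z 0.207 [181. 172. 168.]
0.04 28 lat [-8.4 -1.1  6.7] z 0.21 [68. 63. 61.]
0.05 14 lat [-5.  -1.4  2.1] z 0.207 [190. 181. 178.]
0.06 15 lat [-5.4 -1.6  2.3] z 0.206 [191. 180. 175.]
0.07 12 lat [-5.2 -1.8  1.6] z 0.207 [190. 180. 178.]
0.08 16 lat [-5.6 -1.8  2. ] z 0.206 [182. 174. 172.]
0.1 28 lat [-6.9 -2.2  2.7] z 0.233 [176.  60.  58.]
0.11 14 lat [-4.2 -1.8  1.3] z 0.228 [128.  27.  25.]
```

{"fn": "jog_arm", "kwargs": {
  "travel": [
    [0,0,-0.02],
    [0,0,-0.05],
    [0,0,-0.1],
    [0,0,-0.18],
    [0,0,-0.26],
    [0,0,-0.34],
    [0,0,-0.42],
    [0,0,-0.45],
    [0,0,-0.45],
    [0,0,-0.45]
  ],
  "dr": [
    [0,0,0],
    [0,0,0],
    [0,0,0],
    [0,0,0],
    [0,0,0],
    [0,0,0],
    [0,0,0],
    [0,0,0],
    [0,0,0],
    [0,0,0]
  ],
  "claw": [0.3,0.3,0.3,0.3,0.3,0.3,0.3,0.3,0.3,0.3],
  "newtons": 50
}}

```text
time_s: 21.7
tcp_pos: [0.5282, -0.1916, 0.3602]
eef_rot: [179.9, -0.1, -176.5]
contact_force: [0.8, -0.5, -2.4]
gripper_width: 0.0358
gripper_force: 50.0
```

```bash
cat >> p.py <<'E'
def hang(s,z,ang=28.95,lat=0):
    a=np.radians(ang); u=np.array([np.cos(a),np.sin(a)]); return (*(piv+s*u+lat*np.array([-u[1],u[0]])),z,ang-180)
E
python3 -c "
from h import *
from p import *
s=r.get_state();c0=(*s['tcp_pos'],s['eef_rot'][2])
q=hang(.17,.36); m=tuple(.5*np.array(c0)+.5*np.array(q)); print(q); plan(c0,[m,q])"
```

```text
(np.float64(0.5697572165443959), np.float64(0.32278785163050316), 0.36, -151.05)
[-0.0731, 0.5108, 0.0002] [-0.0, 0.0, -0.0353]
[-0.1462, 1.0216, 0.0004] [0.0, 0.0, -0.0706]
```

{"fn": "jog_arm", "kwargs": {
  "travel": [
    [-0.007,0.05,0],
    [-0.021,0.15,0],
    [-0.036,0.25,0],
    [-0.05,0.35,0],
    [-0.064,0.45,0],
    [-0.079,0.55,0],
    [-0.093,0.65,0],
    [-0.107,0.75,0],
    [-0.122,0.85,0],
    [-0.136,0.95,0]
  ],
  "dr": [
    [0,0,0],
    [0,0,-0.01],
    [0,0,-0.02],
    [0,0,-0.03],
    [0,0,-0.04],
    [0,0,-0.05],
    [0,0,-0.06],
    [0,0,-0.07],
    [0,0,-0.0706],
    [0,0,-0.0706]
  ],
  "claw": [0.3,0.3,0.3,0.3,0.3,0.3,0.3,0.3,0.3,0.3]
}}

```text
time_s: 22.95
tcp_pos: [0.567, 0.2879, 0.36]
eef_rot: [-180.0, -0.2, -151.0]
contact_force: [0.5, -0.1, -1.4]
gripper_width: 0.0361
gripper_force: 50.0
```

```bash
cat > n.py <<'E'
from h import *
from p import *
s=r.get_state();c0=(*s['tcp_pos'],s['eef_rot'][2]); print(np.round(c0,4),s['joints'].round(1),s['contact_force'].round(1))
plan(c0,[hang(.17,.36),hang(.17,.2365)])
E
python3 n.py
```

```text
[   0.567     0.2879    0.36   -151.0444] [  44.5   14.     8.6   -0.   -84.7 -105.5] [ 0.5 -0.1 -1.4]
[-0.0386, 0.0584, -0.0] [-0.0, -0.0, 0.0]
[-0.0386, 0.0584, 0.247] [-0.0, -0.0, 0.0]
```

{"fn": "jog_arm", "kwargs": {
  "travel": [
    [-0.0386,0.0584,0],
    [-0.0386,0.0584,0],
    [-0.0386,0.0584,0.06],
    [-0.0386,0.0584,0.13],
    [-0.0386,0.0584,0.19],
    [-0.0386,0.0584,0.23],
    [-0.0386,0.0584,0.247],
    [-0.0386,0.0584,0.247],
    [-0.0386,0.0584,0.247],
    [-0.0386,0.0584,0.247]
  ],
  "dr": [
    [0,0,0],
    [0,0,0],
    [0,0,0],
    [0,0,0],
    [0,0,0],
    [0,0,0],
    [0,0,0],
    [0,0,0],
    [0,0,0],
    [0,0,0]
  ],
  "claw": [0.3,0.3,0.3,0.3,0.3,0.3,0.3,0.3,0.3,0.3]
}}

```text
time_s: 24.2
tcp_pos: [0.5706, 0.3215, 0.2394]
eef_rot: [180.0, 0.1, -151.1]
contact_force: [0.2, -0.1, -2.8]
gripper_width: 0.0355
gripper_force: 50.0
```

```bash
sed -i '$d' n.py; cat >> n.py <<'E'
plan(c0,[hang(.17,.2365),hang(.125,.2365),hang(.08,.2365),hang(.08,.207)])
E
python3 n.py
cat > v.py <<'E'
import sys
from h import *
a,b=r.capture("top"),r.capture("scene")
A=cv2.resize(a["pixels"][190:310,120:280,::-1],(400,300),interpolation=cv2.INTER_CUBIC)
B=cv2.resize(b["pixels"][230:350,300:460,::-1],(400,300),interpolation=cv2.INTER_CUBIC)
cv2.imwrite(f"pics/{sys.argv[1]}.png",np.hstack([A,B]))
E
python3 v.py h1
```

```text
[   0.5706    0.3215    0.2394 -151.0538] [  46.4   18.2   -1.     0.   -70.7 -107.5] [ 0.2 -0.1 -2.8]
[0.0002, 0.003, 0.0059] [0.0, 0.0, -0.0]
[0.0902, 0.003, 0.0059] [0.0, 0.0, -0.0]
[0.1802, 0.003, 0.0059] [0.0, 0.0, -0.0]
[0.1802, 0.003, 0.0649] [0.0, 0.0, -0.0]
```

View pics/h1.png

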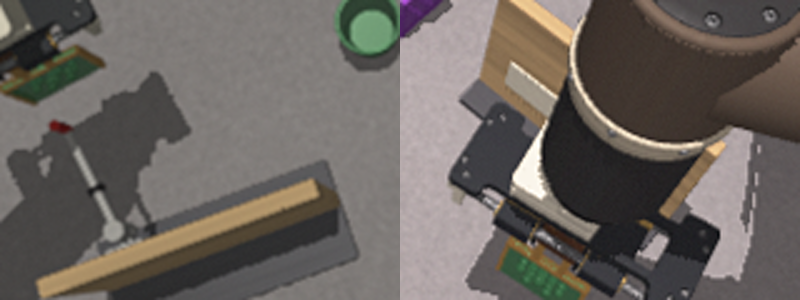

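```bash
python3 n.py | head -2; cat > q.py <<'E'
from h import *
from p import *
V,U=np.mgrid[0:420,0:560]; a=np.radians(28.95);u=np.array([np.cos(a),np.sin(a)]);t=np.array([-u[1],u[0]])
for n in("top","scene"):
    c=r.capture(n); P=pts(c,U.ravel(),V.ravel()); d=P[:,:2]-piv; s=d@u;l=d@t
    C=c["pixels"].reshape(-1,3).astype(int)
    m=(P[:,2]>.11)&(P[:,2]<.192)&(s>.14)&(s<.2)&(abs(l)<.06)
    for z0 in (.115,.14,.165):
        k=m&(P[:,2]>z0)&(P[:,2]<z0+.025)
        if k.sum(): print(n,z0,k.sum(),"lat",(1e3*np.percentile(l[k],[1,99])).round(1),"s",(1e3*np.percentile(s[k],[5,50,95])).round(1))
    k=(C[:,0]>1.8*C[:,1])&(C[:,0]>100)&(P[:,2]>.215)&(P[:,2]<.24)&(abs(l)<.02)&(s>.09)&(s<.12)
    if k.sum(): print("post lat",1e3*l[k].mean(),"s",1e3*s[k].mean(),k.sum())
E
python3 q.py
```

```text
[   0.5704    0.3215    0.2391 -151.0558] [  46.4   18.2   -1.1    0.   -70.7 -107.5] [-0.7 -0.3 -2.8]
[-0.0001, 0.0029, 0.0053] [0.0, 0.0, -0.0]
top 0.115 106 lat [-42.3  37.5] s [162.2 164.2 165.8]
top 0.14 118 lat [-42.5  37.7] s [161.8 164.1 166. ]
top 0.165 138 lat [-42.5  37.8] s [162.6 164.5 169.2]
scene 0.115 115 lat [-41.9  36.6] s [173.3 174.3 175.7]
scene 0.14 130 lat [-41.3  37.4] s [173.4 174.6 177.4]
scene 0.165 136 lat [-41.3  36.7] s [173.4 174.4 176.3]
```

{"fn": "jog_arm", "kwargs": {
  "travel": [
    [0,0.003,0.0053],
    [0.03,0.003,0.0053],
    [0.06,0.003,0.0053],
    [0.085,0.003,0.0053],
    [0.1,0.003,0.0053],
    [0.105,0.003,0.0053],
    [0.109,0.003,0.0053],
    [0.113,0.003,0.0053],
    [0.117,0.003,0.0053],
    [0.117,0.003,0.0053]
  ],
  "dr": [
    [0,0,0],
    [0,0,0],
    [0,0,0],
    [0,0,0],
    [0,0,0],
    [0,0,0],
    [0,0,0],
    [0,0,0],
    [0,0,0],
    [0,0,0]
  ],
  "claw": [0.3,0.3,0.3,0.3,0.3,0.3,0.3,0.3,0.3,0.3]
}}

```text
time_s: 25.65
tcp_pos: [0.5183, 0.2943, 0.2357]
eef_rot: [-180.0, -0.0, -151.1]
contact_force: [-0.3, 0.6, -2.4]
gripper_width: 0.0356
gripper_force: 50.0
```

```bash
cat > n.py <<'E'
from h import *
from p import *
s=r.get_state();c0=(*s['tcp_pos'],s['eef_rot'][2]); d=np.array(c0[:2])-piv; a=np.radians(28.95);u=np.array([np.cos(a),np.sin(a)]);t=np.array([-u[1],u[0]]); F=s['contact_force']
print("s",d@u,"lat",d@t,"z",c0[2],"yaw",c0[3],"Fu,Ft,Fz",F[:2]@u,F[:2]@t,F[2],s['time_s'],s['gripper_width'])
E
python3 n.py
```

```text
s 0.11122537024797907 lat -3.928513780352555e-05 z 0.23572227792583528 yaw -151.06012798889068 Fu,Ft,Fz 0.028987684368294242 0.6767869829625086 -2.3574553777383884 25.65 0.03556588609920079
```

{"fn": "jog_arm", "kwargs": {
  "travel": [
    [0.007,0,-0.001],
    [0.014,0,-0.001],
    [0.021,0,-0.001],
    [0.028,0,-0.001],
    [0.036,0,-0.001],
    [0.044,0,-0.001],
    [0.052,0,-0.001],
    [0.06,0,-0.001],
    [0.066,0,-0.001],
    [0.066,0,-0.001]
  ],
  "dr": [
    [0,0,0],
    [0,0,0],
    [0,0,0],
    [0,0,0],
    [0,0,0],
    [0,0,0],
    [0,0,0],
    [0,0,0],
    [0,0,0],
    [0,0,0]
  ],
  "claw": [0.3,0.3,0.3,0.3,0.3,0.3,0.3,0.3,0.3,0.3]
}}

```text
time_s: 26.9
tcp_pos: [0.4893, 0.2783, 0.2364]
eef_rot: [180.0, 0.0, -151.1]
contact_force: [0.1, -0.0, -2.7]
gripper_width: 0.0358
gripper_force: 50.0
```

```bash
python3 n.py; python3 v.py h2
```

```text
s 0.07809088670797891 lat 8.521203431019475e-06 z 0.2364247065588226 yaw -151.05259813948342 Fu,Ft,Fz 0.07817845389729164 -0.07966187914814321 -2.707663854264114 26.9 0.03576132735195697
```

View pics/h2.png

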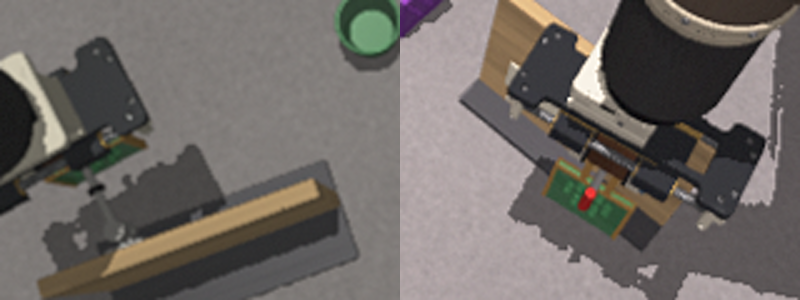

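The post is in front of the tile at (588,197) in the right crop, so the slot has passed it. Now I'll lower.

{"fn": "jog_arm", "kwargs": {
  "travel": [
    [0,0,0.01],
    [0,0,0.02],
    [0,0,0.03],
    [0,0,0.04],
    [0,0,0.047],
    [0,0,0.053],
    [0,0,0.058],
    [0,0,0.061],
    [0,0,0.061],
    [0,0,0.061]
  ],
  "dr": [
    [0,0,0],
    [0,0,0],
    [0,0,0],
    [0,0,0],
    [0,0,0],
    [0,0,0],
    [0,0,0],
    [0,0,0],
    [0,0,0],
    [0,0,0]
  ],
  "claw": [0.3,0.3,0.3,0.3,0.3,0.3,0.3,0.3,0.3,0.3]
}}

```text
time_s: 28.25
tcp_pos: [0.4895, 0.2784, 0.2059]
eef_rot: [-180.0, 0.0, -151.1]
contact_force: [0.1, 1.1, -1.1]
gripper_width: 0.0356
gripper_force: 50.0
```

```bash
python3 n.py
```

```text
s 0.07831259957412381 lat -8.704969550958619e-06 z 0.20590581656492749 yaw -151.0537386720835 Fu,Ft,Fz 0.6183053598347338 0.9638561140622832 -1.0691802544595812 28.25 0.03557683739419442
```

{"fn": "jog_arm", "kwargs": {
  "travel": [
    [0.006,0,0],
    [0.012,0,0],
    [0.018,0,0],
    [0.024,0,0],
    [0.03,0,0],
    [0.036,0,0],
    [0.041,0,0],
    [0.045,0,0],
    [0.046,0,0],
    [0.046,0,0]
  ],
  "dr": [
    [0,0,0],
    [0,0,0],
    [0,0,0],
    [0,0,0],
    [0,0,0],
    [0,0,0],
    [0,0,0],
    [0,0,0],
    [0,0,0],
    [0,0,0]
  ],
  "claw": [0.3,0.3,0.3,0.3,0.3,0.3,0.3,0.3,0.3,0.3]
}}

```text
time_s: 29.5
tcp_pos: [0.4694, 0.2673, 0.2058]
eef_rot: [180.0, 0.0, -151.1]
contact_force: [0.4, -0.4, -2.4]
gripper_width: 0.036
gripper_force: 50.0
```

```bash
python3 n.py
```

```text
s 0.055272139919041674 lat 1.3963248458048055e-05 z 0.20582271899985358 yaw -151.05557000354847 Fu,Ft,Fz 0.17125817807280974 -0.5586382466605253 -2.399798511019189 29.5 0.03601501800612061
```

{"fn": "jog_arm", "kwargs": {
  "travel": [
    [0.001,0,0.001],
    [0.002,0,0.001],
    [0.003,0,0.001],
    [0.004,0,0.001],
    [0.005,0,0.001],
    [0.006,0,0.001],
    [0.006,0,0.001],
    [0.006,0,0.001],
    [0.006,0,0.001],
    [0.006,0,0.001]
  ],
  "dr": [
    [0,0,0],
    [0,0,0],
    [0,0,0],
    [0,0,0],
    [0,0,0],
    [0,0,0],
    [0,0,0],
    [0,0,0],
    [0,0,0],
    [0,0,0]
  ],
  "claw": [0.3,0.3,0.3,0.3,0.3,0.3,0.3,0.3,0.3,0.3]
}}

```text
time_s: 30.75
tcp_pos: [0.4667, 0.2658, 0.2053]
eef_rot: [180.0, -0.0, -151.1]
contact_force: [-0.3, 0.0, -2.1]
gripper_width: 0.0358
gripper_force: 50.0
```

{"fn": "jog_arm", "kwargs": {
  "travel": [
    [0.001,0,0],
    [0.002,0,0],
    [0.002,0,0],
    [0.002,0,0],
    [0.002,0,0],
    [0.002,0,0],
    [0.002,0,0],
    [0.002,0,0],
    [0.002,0,0],
    [0.002,0,0]
  ],
  "dr": [
    [0,0,0],
    [0,0,0],
    [0,0,0],
    [0,0,0],
    [0,0,0],
    [0,0,0],
    [0,0,0],
    [0,0,0],
    [0,0,0],
    [0,0,0]
  ],
  "claw": [0.3,0.3,0.3,0.3,0.3,0.3,0.3,0.3,0.3,0.3]
}}

```text
time_s: 32.0
tcp_pos: [0.4661, 0.2655, 0.2055]
eef_rot: [180.0, 0.0, -151.1]
contact_force: [4.6, 1.6, -2.8]
gripper_width: 0.0357
gripper_force: 50.0
```

```bash
python3 n.py
```

```text
s 0.05154472795494964 lat 3.7168275473384305e-05 z 0.20547521786616946 yaw -151.05429931668994 Fu,Ft,Fz 4.807646451612927 -0.8604237301833826 -2.802813662545948 32.0 0.03565777704843861
```

{"fn": "jog_arm", "kwargs": {
  "travel": [
    [0.0007,0,0],
    [0.0014,0,0],
    [0.0014,0,0],
    [0.0014,0,0],
    [0.0014,0,0],
    [0.0014,0,0],
    [0.0014,0,0],
    [0.0014,0,0],
    [0.0014,0,0],
    [0.0014,0,0]
  ],
  "dr": [
    [0,0,0],
    [0,0,0],
    [0,0,0],
    [0,0,0],
    [0,0,0],
    [0,0,0],
    [0,0,0],
    [0,0,0],
    [0,0,0],
    [0,0,0]
  ],
  "claw": [0.3,0.3,0.3,0.3,0.3,0.3,0.3,0.3,0.3,0.3]
}}

```text
time_s: 33.25
tcp_pos: [0.466, 0.2655, 0.2056]
eef_rot: [180.0, 0.1, -151.0]
contact_force: [6.0, 2.6, -4.5]
gripper_width: 0.0357
gripper_force: 50.0
```

```bash
python3 n.py
```

```text
s 0.05144709493594529 lat 8.426589618118138e-05 z 0.20561529081803726 yaw -151.0468201283185 Fu,Ft,Fz 6.507530765500391 -0.6432743031456951 -4.4852940440681515 33.25 0.035686758321338004
```

{"fn": "jog_arm", "kwargs": {
  "travel": [
    [0.0008,0,0],
    [0.0016,0,0],
    [0.0016,0,0],
    [0.0016,0,0],
    [0.0016,0,0],
    [0.0016,0,0],
    [0.0016,0,0],
    [0.0016,0,0],
    [0.0016,0,0],
    [0.0016,0,0]
  ],
  "dr": [
    [0,0,0],
    [0,0,0],
    [0,0,0],
    [0,0,0],
    [0,0,0],
    [0,0,0],
    [0,0,0],
    [0,0,0],
    [0,0,0],
    [0,0,0]
  ],
  "claw": [0.3,0.3,0.3,0.3,0.3,0.3,0.3,0.3,0.3,0.3]
}}

```text
time_s: 34.5
tcp_pos: [0.4659, 0.2654, 0.2058]
eef_rot: [180.0, 0.2, -151.0]
contact_force: [9.2, 3.0, -4.7]
gripper_width: 0.0357
gripper_force: 50.0
```

```bash
python3 n.py
```

```text
s 0.05132373348641997 lat 0.00010677388461633949 z 0.20577481706078257 yaw -151.04118566244455 Fu,Ft,Fz 9.524966950261145 -1.834411833760384 -4.734175649518546 34.5 0.03568863823787515
```

{"fn": "jog_arm", "kwargs": {
  "travel": [
    [0.0003,0,0],
    [0.0003,0,0],
    [0.0003,0,0],
    [0.0003,0,0],
    [0.0003,0,0],
    [0.0003,0,0],
    [0.0003,0,0],
    [0.0003,0,0],
    [0.0003,0,0],
    [0.0003,0,0]
  ],
  "dr": [
    [0,0,0],
    [0,0,0],
    [0,0,0],
    [0,0,0],
    [0,0,0],
    [0,0,0],
    [0,0,0],
    [0,0,0],
    [0,0,0],
    [0,0,0]
  ],
  "claw": [0.3,0.3,0.3,0.3,0.3,0.3,0.3,0.3,0.3,0.3]
}}

```text
time_s: 35.75
tcp_pos: [0.4659, 0.2655, 0.2058]
eef_rot: [180.0, 0.2, -151.0]
contact_force: [9.6, 2.8, -5.3]
gripper_width: 0.036
gripper_force: 50.0
```

{"fn": "jog_arm", "kwargs": {
  "travel": [
    [-0.001,0,0.0005],
    [-0.002,0,0.001],
    [-0.0028,0,0.001],
    [-0.0028,0,0.001],
    [-0.0028,0,0.001],
    [-0.0028,0,0.001],
    [-0.0028,0,0.001],
    [-0.0028,0,0.001],
    [-0.0028,0,0.001],
    [-0.0028,0,0.001]
  ],
  "dr": [
    [0,0,0],
    [0,0,0],
    [0,0,0],
    [0,0,0],
    [0,0,0],
    [0,0,0],
    [0,0,0],
    [0,0,0],
    [0,0,0],
    [0,0,0]
  ],
  "claw": [0.3,0.3,0.3,0.3,0.41,0.43,0.46,0.5,0.54,0.58]
}}

```text
time_s: 37.0
tcp_pos: [0.4656, 0.2651, 0.2048]
eef_rot: [-180.0, -0.0, -151.1]
contact_force: [-0.7, 0.5, -0.2]
gripper_width: 0.0499
gripper_force: 0.0
```

```bash
python3 n.py; python3 v.py h3
```

```text
s 0.05092435766002282 lat -3.280803152008044e-06 z 0.20480087695266105 yaw -151.0565461296219 Fu,Ft,Fz -0.40515231890092546 0.7724134335160726 -0.22349463542367698 37.0 0.049878067754455836
```

View pics/h3.png

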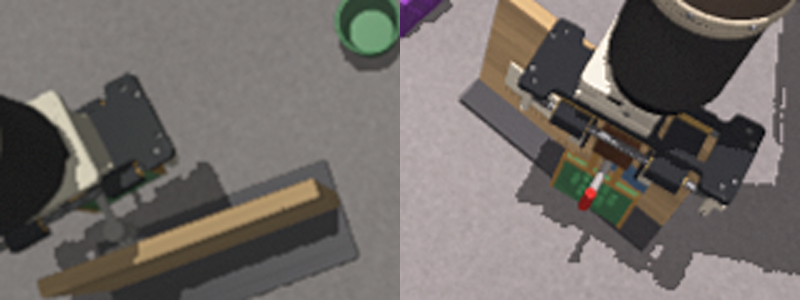

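The tile hangs on the arm with the post in front at (590,195) in the right crop, and the gripper is open. I'll retract straight up and away.

{"fn": "jog_arm", "kwargs": {
  "travel": [
    [0,0,0],
    [0,0,0],
    [0,0,-0.02],
    [0,0,-0.06],
    [0,0,-0.12],
    [0,0,-0.2],
    [0,0,-0.25],
    [0,0,-0.25],
    [-0.1,-0.1,-0.25],
    [-0.2,-0.2,-0.25]
  ],
  "dr": [
    [0,0,0],
    [0,0,0],
    [0,0,0],
    [0,0,0],
    [0,0,0],
    [0,0,0],
    [0,0,0],
    [0,0,0],
    [0,0,0],
    [0,0,0]
  ],
  "claw": [0.65,0.72,0.75,0.75,0.75,0.75,0.75,0.75,0.75,0.75]
}}

```text
time_s: 38.35
tcp_pos: [0.5867, 0.2307, 0.3302]
eef_rot: [180.0, 0.0, -150.9]
contact_force: [0.2, 0.8, 0.6]
gripper_width: 0.0658
gripper_force: 0.0
```

{"fn": "jog_arm", "kwargs": {
  "travel": [
    [0,-0.12,0],
    [0,-0.24,0],
    [0,-0.3,0],
    [0,-0.3,0],
    [0,-0.3,0],
    [0,-0.3,0],
    [0,-0.3,0],
    [0,-0.3,0],
    [0,-0.3,0],
    [0,-0.3,0]
  ],
  "dr": [
    [0,0,0],
    [0,0,0],
    [0,0,0],
    [0,0,0],
    [0,0,0],
    [0,0,0],
    [0,0,0],
    [0,0,0],
    [0,0,0],
    [0,0,0]
  ],
  "claw": [0.75,0.75,0.75,0.75,0.75,0.75,0.75,0.75,0.75,0.75]
}}

```text
time_s: 39.6
tcp_pos: [0.6583, 0.0994, 0.3298]
eef_rot: [-180.0, 0.0, -151.0]
contact_force: [-0.6, 0.3, -0.6]
gripper_width: 0.0657
gripper_force: 0.0
```

```bash
python3 v.py h4; cat > w.py <<'E'
from h import *
from p import *
V,U=np.mgrid[0:420,0:560]; a=np.radians(28.95);u=np.array([np.cos(a),np.sin(a)]);t=np.array([-u[1],u[0]])
for n in("top","scene"):
    c=r.capture(n); P=pts(c,U.ravel(),V.ravel()); d=P[:,:2]-piv; s=d@u;l=d@t; C=c["pixels"].reshape(-1,3).astype(int)
    k=(P[:,2]>.242)&(P[:,2]<.262)&(s>.02)&(s<.09)&(abs(l)<.04); print(n,"grip",k.sum(),(1e3*np.percentile(s[k],[2,50,98])).round(1),(1e3*np.percentile(l[k],[2,98])).round(1),"ztop",P[k,2].max().round(3))
    k=(C[:,0]>1.8*C[:,1])&(C[:,0]>100)&(P[:,2]>.222)&(P[:,2]<.24)&(abs(l)<.02)&(s>.09)&(s<.12)
    if k.sum(): q=P[k,:2].mean(0)-piv; print("post angle",np.degrees(np.arctan2(q[1],q[0])),np.hypot(*q))
E
python3 w.py
```

```text
top grip 109 [44.1 49.4 56.2] [-19.   16.1] ztop 0.254
post angle 29.049168765414223 0.10491261399509429
scene grip 109 [47.9 55.4 59.4] [-17.9  16.1] ztop 0.254
post angle 28.597319202304817 0.10766281845496622
```

View pics/h4.png

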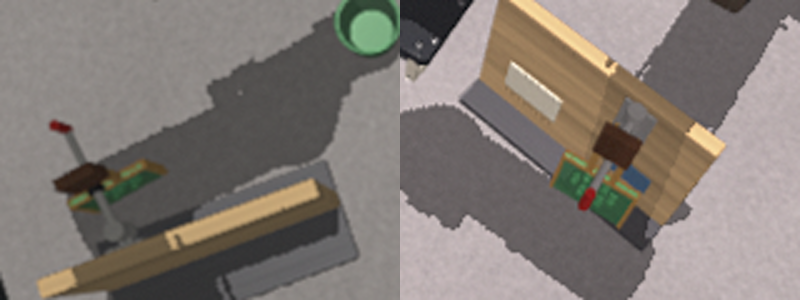

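The tile hangs against the collar at about 51 mm, with the hook still at its stop (about 29°) and the robot clear.

```bash
python3 -c "
from plant import r
print(r.close_job())"
```

```text
the job is handed in; nothing more can be done
None
```

The hook is swung fully out and was set against its stop at about 10 N; the green tile hangs home against the collar, also pressed at about 10 N, and the job is handed in at about 40 s of the 72 s allowed (no verdict came back).

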